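Set up the prop-leg display leaf for the cactus

TASK

Set up the side leaf of the wooden display step: first swing its folded prop leg all the way out to its stop, then tip the raised leaf over so that it lies level on the leg. Then set the small terracotta saucer down in the middle of the leaf, and after that stand the small potted cactus upright inside the saucer. Leave the big pot, the bottle and the tape roll where they are.

Things in the scene. Friction and masses are not known exactly. Their poses are not given: they have to be found in the camera images.
- step: Fixed display step of light wood, a box 160 x 160 mm and 120 mm high, screwed to the bench. Origin: centre of its underside; z up. Its -y side (the step's own axes) carries the prop leg and, at the top edge, the leaf. It stands turned up to 0.28 rad either way.
- leg (a joint): Angle of the prop leg about its upright hinge (at step x -20, y -90 mm), rad. 0 = folded along the step's -y side, pointing to the step's +x; grows as it swings out towards the step's -y; 1.571 = at its stop, square to the step's side. Starts 0 to 0.3. Light friction hinge: stays where left, takes about 0.06 N m (half a newton at the post).
- leg_post (a point): Centre of the leg's end post, 60 mm above the bench, 135 mm from the hinge axis. The leg is a wooden gate of two rails, 14 mm thick, 150 mm long; the post is its last 30 mm, from 4 to 106 mm above the bench. Folded, it juts 50 mm past the step's +x end, where it can be pushed from behind. x axis: along the leg, away from the hinge; y: out of the face to push on; z up.
- leaf (a joint): Angle of the leaf about its level hinge (along the step's x, at step x -15, y -80, z 120 mm), rad. 0 = level, flush with the step's top, on the post of the swung-out leg; 1.571 = upright. Starts 1.75 to 1.9, leaning back over the step. Stays where left until tipped 0.4 past upright (below 1.15), then sinks by itself in about 2 s; below level if no leg is under it.
- leaf_edge (a point): Middle of the leaf's free edge, on its upper face (the face that is up when it is level; when raised, this face looks back over the step, to its +y). The leaf is a light wooden board 130 mm along the hinge, 155 mm from hinge to free edge, 14 mm thick. Site axes: x along the hinge, -y from the hinge to the free edge, z out of the upper face. Push it over near the free edge.
- leaf_mid (a point): Middle of the leaf's upper face; axes as leaf_edge.
- saucer: Loose round terracotta saucer, 64 mm across and 18 mm high, open on top: wall 4 mm, floor 5 mm thick, inside 56 mm across. Stands on the bench. Origin: centre of its underside, z up. About 70 g.
- pot: Loose small terracotta pot with a little ball cactus, on the bench. The pot is 55 mm high: foot 40 mm across, straight rim collar 58 mm across from 35 to 55 mm up; the cactus reaches 78 mm. Origin: centre of its underside, z up. About 170 g.
- big_pot: Loose big terracotta pot of soil, 104 mm across, 100 mm high; not to be moved. Origin: centre of its underside.
- bottle: Loose green glass bottle, 72 mm across, 142 mm high; not to be moved. Origin: centre of its underside.
- tape_roll: Loose roll of green florist's tape lying flat, 80 mm across, 22 mm high; not to be moved. Origin: centre of its underside.

How it is judged (in metres and radians):
On the way, in this order (a step that is already met when the one before it is completed fails the run):
1. the prop leg is swung out to its stop while the leaf is still up (value of joint leg above 1.5 rad and value of joint leaf above 0.3 rad), for 0.2 s.
2. the leaf lies level on the leg (value of joint leaf between -0.05 and 0.05 rad and value of joint leg above 1.45 rad), for 0.2 s.
3. the saucer stands in the middle of the leaf, let go, the pot not yet in it (all of step 2 and horizontal distance between saucer and leaf_mid below 0.03 m and z of saucer in the frame of leaf_mid between -0.006 and 0.006 m and angle between saucer's own z axis and vertical below 0.1 rad and contact force between saucer and the fingers below 0.1 N and linear speed of saucer below 0.02 m/s and distance between pot and saucer above 0.05 m), for 0.2 s.
4. the pot stands upright in the saucer (all of step 2 and horizontal distance between saucer and leaf_mid below 0.03 m and z of saucer in the frame of leaf_mid between -0.006 and 0.006 m and angle between each of saucer, pot's own z axis and vertical below 0.1 rad and horizontal distance between pot and saucer below 0.011 m and z of pot in the frame of saucer between 0.001 and 0.009 m), for 0.2 s.
At the end, for the whole second after the job is handed in: The leg is out (within 0.12 rad of its stop), the leaf level within 0.05 rad, the saucer flat on the leaf with its centre within 30 mm of the leaf's middle, the pot upright (within 0.1 rad) with its foot on the saucer's floor, both at rest (all of step 4 and linear speed of each of saucer, pot below 0.02 m/s); the robot touches nothing.
It fails at once if the big pot is moved more than 25 mm (distance of big_pot from where it was at the start of the episode above 0.025 m).
It fails at once if the bottle is moved more than 25 mm (distance of bottle from where it was at the start of the episode above 0.025 m).
It fails at once if the tape roll is moved more than 25 mm (distance of tape_roll from where it was at the start of the episode above 0.025 m).
It also fails if it takes over 72 s, if anything falls off the work surface, if the arm or the gripper's body presses on something with over 40 N, if the wrist force passes 120 N, or if a joint passes its speed limit or range.

ROBOT

A 6-joint arm with a two-finger parallel gripper is mounted at the origin on the work surface. World frame = base frame: x ahead of the robot, y to its left, z up, the work surface at z = 0. Lengths are in m, angles in degrees, forces in N, time in s.
With the tool pointing down it reaches from about 0.375 to 0.9 m from the base axis. Payload 3.1 kg.
Tool frame: the origin (TCP) lies on the centre line of the jaws, within the pads' length; the fingertips stand finger_overhang ahead of it and the grasp point (between the pads) lies 5 mm behind it (finger_overhang is the distance from the TCP to the fingertips, in m); z points along the fingers, y is the line along which they close (so a half turn about z gives the same grasp; the last joint's range is limited). The gripper opens to 87 mm and grips with 3 to 60 N. Pads are 19 mm wide; open, the fingers measure 117 mm over their backs; the gripper's body (75 mm by 190 mm) begins 51 mm behind the grasp point.
Start: joints at [58.814, 30.224, 82.088, -0, 67.689, -10.227], TCP at [0.224, 0.584, 0.237] pointing down, gripper open.
Joint ranges: [-176.69, 176.69], [-43.24, 126.21], [12.49, 139.97], [-82, 262], [0, 151.66], [-163.58, 163.58]. Speed limits (degrees/s): [159.86, 159.86, 180, 180, 180, 180].

INTERFACE

Orientations are given as a 3x3 rotation matrix whose columns are the frame's x, y, z axes.
In Python, from rig import read_state, capture, calibration, hand_in, finger_overhang gives the robot as it stands.
- The arm moves only by the tool send_rows, never from a script. Its argument "plan" is a list of rows, each a list of 5 numbers: the closure in counts, from 0 (fully open) to 255 (shut), then the shift along the tool's x, y, z in m, then the turn about the tool's z in rad. A call has 1 to 20 rows; each row shifts and turns the commanded pose from where the row before left it, along the tool's axes as they then stand; what a row does not reach is not made up. A row lasts 1/12 s, in which the tool goes at most 41.7 mm and 7.16 degrees, less where a joint would pass 70% of its speed; a pose out of reach is approached as far as the arm can. A call is refused whole if a number of a shift passes 0.0417 or a number of a turn 0.125, either way. A call with a gripper value outside its range is refused whole. The fingers move at their own pace and stop on an object; the grip force is fixed at half the most. Time passes only in rows, so rows that do not move let the fingers close. It gives the time, the measured TCP pose, the force, the opening and the grip force at its end, in the units of the state.
- read_state(): the state, without advancing time (a new reading comes with each control period).
- capture(name): name is "side" or "top"; returns (picture, depth): 480x640x3 uint8, blue, green, red; 480x640 float32, m along the optical axis (not along the pixel's ray), 0 where there is no reading.
- calibration(name): a dict with "fx", "fy", "cx", "cy" (pixels), "dist_coeffs" ([k1, k2, p1, p2, k3] as OpenCV has them; the pictures are not rectified), "xyz" and "rotation" of the camera in the world. Camera axes: x right, y down, z forward; pixel columns grow to the right and rows downward; lengths in m; the calibration is good to about 2 mm. A picture is of the moment at which its call begins. calibration takes no time and is no camera call.
- hand_in(): hands the job in; it is judged then, once.
The state is a dict: "time_s": time; "joint_positions": joint angles; "qvel": joint speeds; "tau": joint torques, N m; "position": TCP position; "tcp_rot": TCP orientation; "force": force on the tool from outside, world axes, zero at the start; "moment": the same for the moment, N m; "opening": opening from 0.0 (shut) to 1.0 (fully open); "grasp_force": force on a finger pad.
Only numpy, scipy, OpenCV 4.12 (cv2) and the standard library are available. Lean on these libraries where they do the work, as an engineer would, in place of code of your own. Each camera call takes 0.05 s, during which the arm holds its last target. There are 200 camera calls.

## Working session

There is one attempt and no reset: what is moved stays moved. The work goes in short steps, Python scripts to look and compute and a tool call to move; the robot and the scene stay as the last step left them, time stands still between calls to the robot, and variables do not carry over. Pictures are saved under pics/ and viewed, at most 13 in all, crops included, and the job is handed in when it is done.

Besides the shell and the picture viewer there is one more tool, called after ">>>" as name(argument=value, ...) on one line, values as JSON. send_rows: Moves the arm, as the interface text tells. Its arguments: {"type":"object","properties":{"plan":{"type":"array","items":{"type":"array","items":{"type":"number"}}}},"required":["plan"]}

```bash
mkdir -p pics; ls
python3 - <<'E'
from rig import *
import cv2,numpy as np
np.set_printoptions(precision=4,suppress=True)
s=read_state();print(s['time_s'],s['position'],s['tcp_rot'],s['opening']);print(finger_overhang() if callable(finger_overhang) else finger_overhang)
for n in('top','side'):
    p,d=capture(n);cv2.imwrite(f'pics/{n}0.png',p);np.save(f'{n}0.npy',d);print(calibration(n))
E
```

```text
pics
0.0 [0.2232 0.5831 0.2356] [[-0.9338  0.3577 -0.0011]
 [ 0.3577  0.9338 -0.0018]
 [ 0.0004 -0.0021 -1.    ]] 0.9988289777952857
0.014
{'fx': 534.5633653204462, 'fy': 534.5633653204462, 'cx': 318.5860246733089, 'cy': 234.53543180054808, 'dist_coeffs': array([-0.1608,  0.    ,  0.    ,  0.    ,  0.    ]), 'xyz': array([0.4246, 0.0619, 1.1698]), 'rotation': array([[-0.0156, -0.9902,  0.1387],
       [-0.9999,  0.0159,  0.0011],
       [-0.0033, -0.1386, -0.9903]])}
{'fx': 493.1995432549769, 'fy': 493.1995432549769, 'cx': 326.57328171594946, 'cy': 233.41153759747465, 'dist_coeffs': array([-0.1276,  0.    ,  0.    ,  0.    ,  0.    ]), 'xyz': array([0.4557, 0.6421, 0.8175]), 'rotation': array([[-0.9731, -0.1679,  0.1578],
       [-0.2301,  0.7483, -0.6222],
       [-0.0136, -0.6418, -0.7668]])}
```

View pics/top0.png

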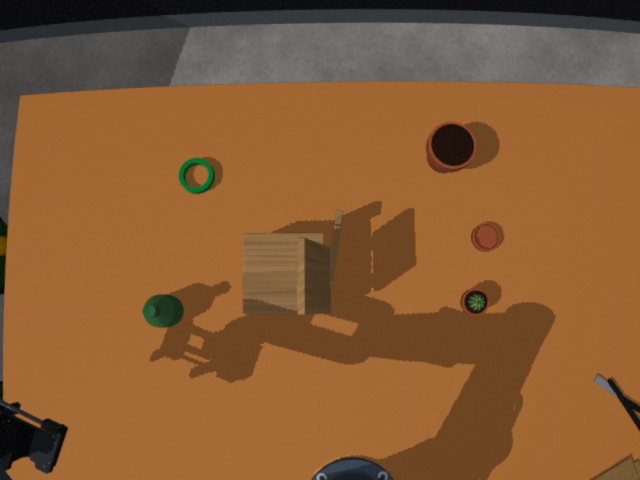

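View pics/side0.png

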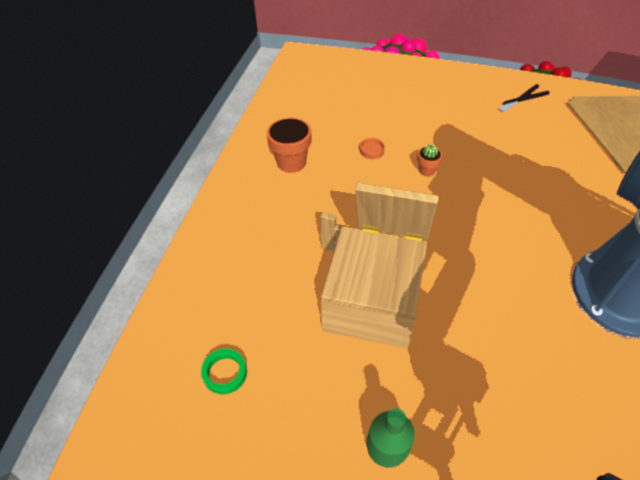

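The top view shows the step at about (285,273) with its leaf leaning on the right, the folded leg's post end near (338,212), the saucer at (486,237), the cactus at (476,301), and the big pot at (452,147). The bottle is at (163,310) and the tape roll at (197,175). The side view agrees.

```bash
cat > h.py <<'E'
from rig import *
import cv2,numpy as np
np.set_printoptions(precision=4,suppress=True)
def cloud(n,d):
    c=calibration(n);K=np.array([[c['fx'],0,c['cx']],[0,c['fy'],c['cy']],[0,0,1]])
    v,u=np.mgrid[0:480,0:640]
    q=cv2.undistortPoints(np.stack([u,v],-1).reshape(-1,1,2).astype(np.float64),K,c['dist_coeffs']).reshape(480,640,2)
    P=np.dstack([q,np.ones((480,640))])*d[...,None]
    W=P@np.array(c['rotation']).T+c['xyz'];W[d==0]=np.nan
    return W
def see(n,save=None):
    p,d=capture(n)
    if save: cv2.imwrite('pics/'+save,p)
    return p,cloud(n,d)
E
python3 - <<'E'
from h import *
T=cloud('top',np.load('top0.npy'));S=cloud('side',np.load('side0.npy'))
def box(W,x0,x1,y0,y1):return W[y0:y1,x0:x1].reshape(-1,3)
print('bench z',np.nanmedian(T[380:420,60:150,2]),np.nanmedian(S[250:300,200:230,2]))
for nm,W,b in(('T',T,(235,345,225,325)),('S',S,(318,440,180,350))):
    P=box(W,*b);m=np.abs(P[:,2]-.12)<.006;Q=P[m]
    r=cv2.minAreaRect((Q[:,:2]*1000).astype(np.float32));print(nm,'step top rect mm',r,len(Q),np.median(Q[:,2]))
# leaf points above .135
for nm,W,b in(('T',T,(235,345,225,325)),('S',S,(318,445,175,350))):
    P=box(W,*b);Q=P[P[:,2]>.14]
    c=Q.mean(0);u,s,v=np.linalg.svd(Q-c,full_matrices=False);print(nm,'leaf c',c,'normal',v[2],'rms',s/len(Q)**.5,'zmax',np.nanpercentile(Q[:,2],99.5),Q.min(0),Q.max(0))
# objects
for name,bt,bs in(('saucer',(465,505,218,256),(355,390,135,162)),('pot',(455,495,283,320),(414,445,142,180)),('big',(420,482,118,176),(262,316,115,175)),('bottle',(138,190,290,332),(362,418,404,470)),('tape',(175,218,153,196),(198,250,345,398))):
  for nm,W,b in(('T',T,bt),('S',S,bs)):
    P=box(W,*b);P=P[P[:,2]>.008];z=np.nanpercentile(P[:,2],99)
    lo={'pot':.045,'saucer':.012,'big':.09,'bottle':.0,'tape':.015}[name];hi={'pot':.062}.get(name,1)
    Q=P[(P[:,2]>lo)&(P[:,2]<hi)]
    (x,y),rr=cv2.minEnclosingCircle((Q[:,:2]*1000).astype(np.float32));print(name,nm,x,y,'r',rr,'zmax',z,len(Q))
# leg
P=box(T,325,350,200,290);Q=P[(P[:,2]>.085)&(P[:,2]<.112)];print('leg T',len(Q),cv2.minAreaRect((Q[:,:2]*1000).astype(np.float32)),np.median(Q[:,2]))
P=box(S,315,345,205,255);Q=P[(P[:,2]>.06)&(P[:,2]<.112)];print('leg S',len(Q),cv2.minAreaRect((Q[:,:2]*1000).astype(np.float32)))
E
```

```text
bench z 0.0003753543802312853 0.0008366281895616501
T step top rect mm ((497.075927734375, 128.1129913330078), (160.5704803466797, 171.73887634277344), 0.007606332655996084) 4548 0.12032950725663838
S step top rect mm ((496.9328308105469, 132.13522338867188), (164.0110626220703, 161.11285400390625), 89.25897979736328) 7036 0.12073258386612812
T leaf c [0.4805 0.0752 0.2259] normal [-0.0083 -0.9382  0.3459] rms [0.0444 0.0374 0.0031] zmax 0.2740018624781069 [0.4162 0.0452 0.1401] [0.5463 0.1012 0.2754]
S leaf c [0.4814 0.0828 0.2207] normal [ 0.0062  0.9625 -0.2712] rms [0.0429 0.0372 0.0028] zmax 0.2732619554737931 [0.4161 0.0566 0.14  ] [0.547  0.1012 0.2741]
saucer T 575.794677734375 -307.5018005371094 r 33.00902557373047 zmax 0.021779896433004025 192
saucer S 574.4488525390625 -309.4426574707031 r 35.741050720214844 zmax 0.022740883320795817 174
pot T 432.6651306152344 -263.6835021972656 r 29.778589248657227 zmax 0.08002877082416722 424
pot S 432.2271423339844 -263.4904479980469 r 30.934309005737305 zmax 0.07962688136087791 269
big T 759.635498046875 -220.5483856201172 r 52.62880325317383 zmax 0.10564468426198591 1832
big S 762.2257080078125 -220.86148071289062 r 54.435977935791016 zmax 0.10478495346018098 1099
bottle T 425.0075378417969 393.3310546875 r 35.33039474487305 zmax 0.1450708960902442 1076
bottle S 424.9161376953125 395.8689270019531 r 35.52415466308594 zmax 0.1443304940466328 2187
tape T 725.3856201171875 335.92645263671875 r 40.39430618286133 zmax 0.027023736758097636 519
tape S 725.2382202148438 334.91094970703125 r 40.95309829711914 zmax 0.026074079803541927 897
leg T 127 ((564.7894287109375, 29.817550659179688), (13.741695404052734, 120.93997192382812), 80.887451171875) 0.10576137485649895
leg S 375 ((602.9205932617188, 23.237518310546875), (16.65477752685547, 43.808353424072266), 82.75883483886719)
```

```bash
python3 -c "
import cv2
p=cv2.imread('pics/top0.png')[195:325,225:365];q=cv2.imread('pics/side0.png')[175:305,310:450]
cv2.imwrite('pics/c0.png',cv2.resize(cv2.hconcat([p,q]),None,fx=2.8,fy=2.8,interpolation=2))"
```

```text
(no output)
```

View pics/c0.png

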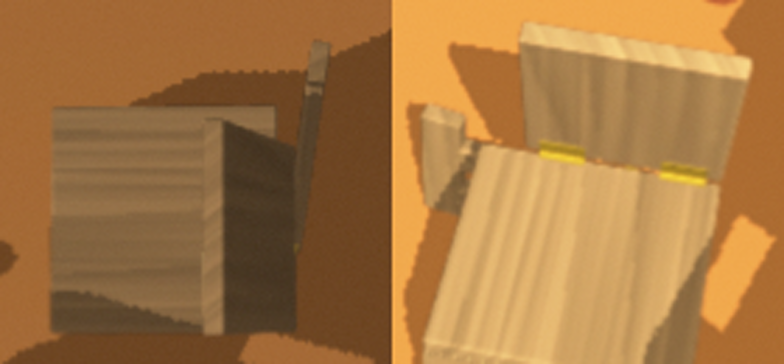

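The crop shows the step nearly square to the world axes. The leg stands about 0.15 rad out, with its post at the top right, and the leaf leans back over the step. I'll push the post with closed fingers around the hinge arc.

>>> send_rows(plan=[[255,0,0,-0.02,-0.073],[255,0,0,-0.02,-0.073],[255,0,0,-0.02,-0.073],[255,0,0,-0.02,-0.073],[255,0,0,-0.02,-0.073],[255,-0.026,-0.034,0,0],[255,-0.026,-0.034,0,0],[255,-0.026,-0.034,0,0],[255,-0.026,-0.034,0,0],[255,-0.026,-0.034,0,0],[255,-0.026,-0.034,0,0],[255,-0.026,-0.034,0,0],[255,-0.026,-0.034,0,0],[255,-0.026,-0.034,0,0],[255,-0.026,-0.034,0,0],[255,-0.026,-0.034,0,0],[255,-0.026,-0.034,0,0],[255,-0.026,-0.034,0,0],[255,-0.026,-0.034,0,0],[255,-0.026,-0.034,0,0]])

```text
time_s: 1.77
position: [0.6034, 0.085, 0.3361]
tcp_rot: [[-1.0, 0.001, -0.001], [0.001, 1.0, 0.0], [0.001, 0.0, -1.0]]
force: [0.8, 0.3, 0.6]
opening: 0.007
grasp_force: 0.0
```

>>> send_rows(plan=[[255,0,0,0,0],[255,0,0,0.028,0],[255,0,0,0.028,0],[255,0,0,0.028,0],[255,0,0,0.028,0],[255,0,0,0.028,0],[255,0,0,0.028,0],[255,0,0,0.028,0],[255,0,0,0.028,0],[255,0,0,0.028,0],[255,0,0,0,0],[255,0,0,0,0]])

```text
time_s: 2.77
position: [0.6013, 0.0871, 0.083]
tcp_rot: [[-1.0, 0.001, -0.005], [0.001, 1.0, 0.0], [0.005, 0.0, -1.0]]
force: [-0.2, 0.5, 0.0]
opening: 0.008
grasp_force: 0.0
```

>>> send_rows(plan=[[255,-0.011,-0.011,0,0],[255,0,-0.011,0,0],[255,-0.0015,-0.0136,0,0.1],[255,-0.0015,-0.0136,0,0.1],[255,-0.0015,-0.0136,0,0.1],[255,-0.0015,-0.0136,0,0.1],[255,-0.0015,-0.0136,0,0.1],[255,-0.0015,-0.0136,0,0.1],[255,-0.0015,-0.0136,0,0.1],[255,-0.0015,-0.0136,0,0.1],[255,0,0,0,0]])

```text
time_s: 3.68
position: [0.588, -0.041, 0.0866]
tcp_rot: [[-0.693, 0.721, 0.002], [0.721, 0.693, -0.001], [-0.002, 0.001, -1.0]]
force: [0.2, 0.9, -0.7]
opening: 0.004
grasp_force: 0.0
```

Run:
```python
from h import *
p,W=see('top','a1.png');P=W[180:345,250:460].reshape(-1,3);Q=P[(P[:,2]>.095)&(P[:,2]<.112)&(P[:,1]<.045)&(P[:,0]<.62)];print(len(Q),cv2.minAreaRect((Q[:,:2]*1000).astype(np.float32)))
s=read_state();print(s['position'],s['tcp_rot'][:,1],s['force'])
```

```text
0 ((0.0, 0.0), (0.0, 0.0), 0.0)
[ 0.5886 -0.0401  0.0864] [0.7182 0.6959 0.0013] [ 0.2417 -0.6161  0.6323]
```

View pics/a1.png

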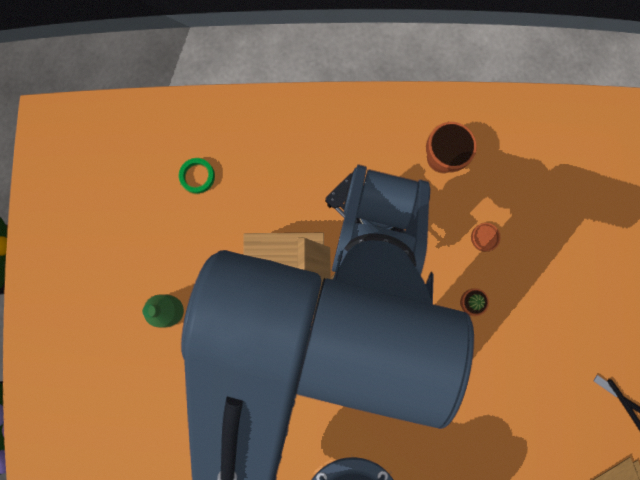

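The arm hides the post in this view, but the TCP sits on the planned arc. Continuing the swing.

>>> send_rows(plan=[[255,-0.0015,-0.0136,0,0.1],[255,-0.0015,-0.0136,0,0.1],[255,-0.0015,-0.0136,0,0.1],[255,-0.0015,-0.0136,0,0.1],[255,-0.0015,-0.0136,0,0.1],[255,-0.0015,-0.0136,0,0.1],[255,-0.0015,-0.0136,0,0.1],[255,0,-0.004,0,0],[255,0,-0.004,0,0.03],[255,0,0,0,0],[255,0,0,0,0]])

```text
time_s: 4.65
position: [0.5027, -0.0905, 0.0851]
tcp_rot: [[-0.044, 0.999, 0.001], [0.999, 0.044, -0.0], [-0.0, 0.001, -1.0]]
force: [-0.8, 1.1, -0.6]
opening: 0.003
grasp_force: 0.0
```

Run:
```python
from h import *
p,W=see('side','a2.png')
s=read_state();print(s['position'],s['tcp_rot'][:,1],s['force'])
```

```text
[ 0.5028 -0.0905  0.085 ] [0.9991 0.0432 0.0014] [0.9478 1.1802 0.5598]
```

View pics/a2.png

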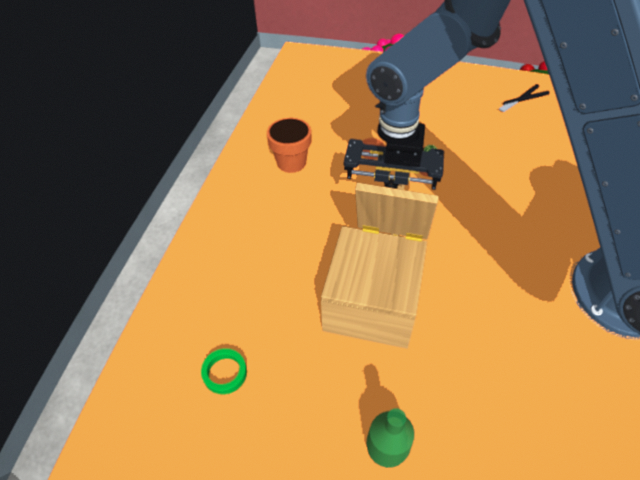

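The leg is hidden behind the leaf, and there is no stop force yet, so I'll keep pushing in small steps.

>>> send_rows(plan=[[255,0,-0.004,0,0.02],[255,0,-0.004,0,0.02],[255,0,0,0,0],[255,0,0,0,0]])

```text
time_s: 5.03
position: [0.4939, -0.0909, 0.0846]
tcp_rot: [[-0.0, 1.0, 0.0], [1.0, 0.0, -0.0], [-0.0, 0.0, -1.0]]
force: [-0.1, 0.3, 0.5]
opening: 0.006
grasp_force: 0.4
```

>>> send_rows(plan=[[255,0,-0.003,0,0],[255,0,-0.003,0,0],[255,0,0,0,0],[255,0,0,0,0]])

```text
time_s: 5.37
position: [0.4935, -0.0915, 0.0853]
tcp_rot: [[0.002, 1.0, 0.012], [1.0, -0.002, -0.002], [-0.002, 0.012, -1.0]]
force: [10.9, 4.4, -3.1]
opening: 0.004
grasp_force: 5.1
```

The force rise shows the leg is at its stop. I'll retreat, go up and over behind the leaf.

>>> send_rows(plan=[[255,0,0.02,0,0],[255,0,0.01,0,0],[255,0,0,-0.03,0],[255,0,0,-0.03,0],[255,0,0,-0.03,0],[255,0,0,-0.03,0],[255,0,0,-0.03,0],[255,0,0,-0.03,0],[255,0,0,-0.03,0],[255,0,0,-0.03,0],[255,0,0,-0.015,0],[255,0.03,-0.004,0,0],[255,0.03,-0.004,0,0],[255,0.03,-0.004,0,0],[255,0.03,-0.004,0,0],[255,0.03,-0.004,0,0],[255,0.03,-0.004,0,0],[255,0.03,-0.004,0,0],[255,0.03,0,0,0],[255,0,0,0,0]])

```text
time_s: 7.03
position: [0.4883, 0.1534, 0.3392]
tcp_rot: [[-0.005, 1.0, -0.002], [1.0, 0.005, 0.002], [0.002, -0.002, -1.0]]
force: [-0.6, -0.3, -0.1]
opening: 0.01
grasp_force: 0.0
```

Run:
```python
from h import *
p,W=see('top');q,V=see('side')
cv2.imwrite('pics/a3.png',cv2.hconcat([p[150:400,220:500],q[100:350,270:550]]))
P=W[180:345,325:460].reshape(-1,3);Q=P[(P[:,2]>.095)&(P[:,2]<.112)&(P[:,1]<.045)&(P[:,0]<.62)];print(len(Q),len(Q) and cv2.minAreaRect((Q[:,:2]*1000).astype(np.float32)))
```

```text
114 ((474.8391418457031, -91.0496826171875), (29.940671920776367, 13.837784767150879), 89.15984344482422)
```

View pics/a3.png

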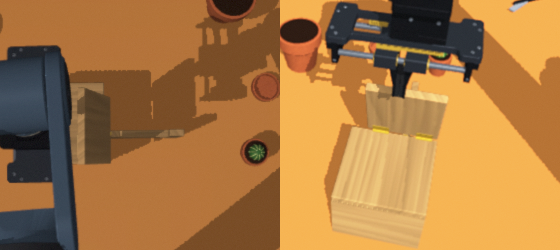

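The leg points straight out in the crop at (150,133), with the post measured at (0.475, -0.091), and the leaf is still up. Now I'll tip it.

>>> send_rows(plan=[[255,0,-0.005,0.03,0],[255,0,0,0.03,0],[255,0,0,0.03,0],[255,-0.012,0,0,0],[255,-0.012,0,0,0],[255,-0.012,0,0,0],[255,-0.012,0,0,0],[255,-0.012,0,0,0],[255,-0.012,0,0,0],[255,-0.012,0,0,0],[255,-0.012,0,0,0],[255,-0.012,0,0,0],[255,-0.012,0,0,0],[255,-0.012,0,0,0],[255,-0.012,0,0,0],[255,-0.012,0,0,0],[255,-0.012,0,0,0],[255,-0.012,0,0,0],[255,0,0,0,0],[255,0,0,0,0]])

```text
time_s: 8.8
position: [0.4849, -0.0317, 0.2496]
tcp_rot: [[0.002, 1.0, 0.0], [1.0, -0.002, 0.0], [0.0, 0.0, -1.0]]
force: [-0.6, -0.2, 0.1]
opening: -0.001
grasp_force: 0.0
```

>>> send_rows(plan=[[255,0,0,-0.03,0],[255,0,0,-0.03,0],[255,0,0,-0.03,0],[0,-0.0276,0.009,0,0],[0,-0.0276,0.009,0,0],[0,-0.0276,0.009,0,0],[0,-0.0276,0.009,0,0],[0,-0.0276,0.009,0,0],[0,-0.0276,0.009,0,0],[0,-0.0276,0.009,0,0],[0,-0.0276,0.009,0,0],[0,-0.0276,0.009,0,0],[0,-0.0276,0.009,0,0],[0,0,0,0,0],[0,0,0,0,0],[0,0,0,0,0],[0,0,0,0,0],[0,0,0,0,0],[0,0,0,0,0],[0,0,0,0,0]])

```text
time_s: 10.47
position: [0.5748, -0.306, 0.34]
tcp_rot: [[-0.001, 1.0, 0.0], [1.0, 0.001, -0.0], [-0.0, 0.0, -1.0]]
force: [0.1, -0.1, 0.4]
opening: 0.994
grasp_force: 0.0
```

Run:
```python
from h import *
p,W=see('top');q,V=see('side')
cv2.imwrite('pics/a4.png',cv2.hconcat([p[100:380,220:540],q[90:370,270:590]]))
for n,X in(('T',W),('S',V)):
    P=X.reshape(-1,3);Q=P[(P[:,0]>.4)&(P[:,0]<.56)&(P[:,1]<.05)&(P[:,1]>-.11)&(P[:,2]>.11)&(P[:,2]<.29)];print(n,len(Q))
    if len(Q)>50: print(cv2.minAreaRect((Q[:,:2]*1000).astype(np.float32)),np.linalg.svd(Q-Q.mean(0),full_matrices=False)[2][2],np.percentile(Q[:,2],[2,50,98]))
P=V[135:165,350:395].reshape(-1,3);P=P[(P[:,2]>.012)&(P[:,2]<.03)];print(len(P),len(P)and cv2.minEnclosingCircle((P[:,:2]*1000).astype(np.float32)))
print(read_state()['position'])
```

```text
T 5083
((480.49530029296875, -25.890968322753906), (151.93931579589844, 130.11830139160156), 88.95294189453125) [-0.0019 -0.0031  1.    ] [0.1163 0.1201 0.1241]
S 3760
((481.12200927734375, -27.013916015625), (130.7394561767578, 154.01971435546875), 0.1500403732061386) [-0.0008 -0.0014 -1.    ] [0.1185 0.1211 0.1237]
186 ((575.9378051757812, -307.43365478515625), 33.762184143066406)
[ 0.5748 -0.3064  0.3399]
```

View pics/a4.png

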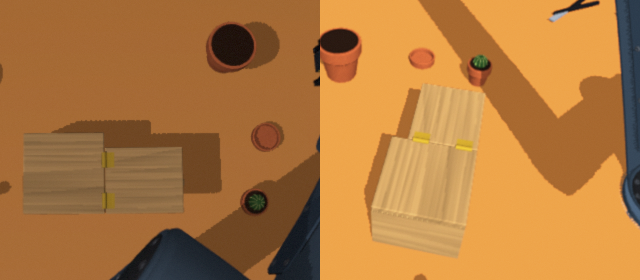

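The leaf lies level, and the saucer and pot haven't moved. Now I'll grasp the saucer.

>>> send_rows(plan=[[0,0,0,0.03,0],[0,-0.002,0,0.03,0],[0,0,0,0.03,0],[0,0,0,0.03,0],[0,0,0,0.03,0],[0,0,0,0.03,0],[0,0,0,0.03,0],[0,0,0,0.03,0],[0,0,0,0.03,0],[0,0,0,0.02,0],[0,0,0,0.015,0],[0,0,0,0.015,0],[0,0,0,0,0],[0,0,0,0,0]])

```text
time_s: 11.73
position: [0.5745, -0.3086, 0.0189]
tcp_rot: [[-0.0, 1.0, -0.001], [1.0, 0.0, 0.001], [0.001, -0.001, -1.0]]
force: [0.7, 0.7, -0.0]
opening: 1.002
grasp_force: 0.0
```

>>> send_rows(plan=[[0,0,0,0.002,0],[255,0,0,0,0],[255,0,0,0,0],[255,0,0,0,0],[255,0,0,0,0],[255,0,0,0,0],[255,0,0,0,0],[255,0,0,0,0]])

```text
time_s: 12.4
position: [0.5751, -0.3091, 0.0182]
tcp_rot: [[-0.0, 1.0, 0.001], [1.0, 0.0, -0.001], [-0.001, 0.001, -1.0]]
force: [-0.5, -0.1, 3.9]
opening: 0.73
grasp_force: 30.0
```

>>> send_rows(plan=[[255,0,0,-0.015,0],[255,0,0,-0.025,0],[255,0,0,-0.03,0],[255,0,0,-0.03,0],[255,0,0,-0.03,0],[255,0,0,-0.03,0],[255,0,0,-0.03,0],[255,0.0236,-0.0078,0,0],[255,0.0236,-0.0078,0,0],[255,0.0236,-0.0078,0,0],[255,0.0236,-0.0078,0,0],[255,0.0236,-0.0078,0,0],[255,0.0236,-0.0078,0,0],[255,0.0236,-0.0078,0,0],[255,0.0236,-0.0078,0,0],[255,0.0236,-0.0078,0,0],[255,0.0236,-0.0078,0,0],[255,0.0236,-0.0078,0,0],[255,0.0236,-0.0078,0,0],[255,0,0,0,0]])

```text
time_s: 14.07
position: [0.4778, -0.0217, 0.207]
tcp_rot: [[-0.003, 1.0, -0.005], [1.0, 0.003, 0.003], [0.003, -0.005, -1.0]]
force: [-1.2, -0.4, -1.2]
opening: 0.727
grasp_force: 30.0
```

Run:
```python
from h import *
q,V=see('side','a5.png');s=read_state();print(s['position'],s['grasp_force'],s['opening'])
```

```text
[ 0.4795 -0.0237  0.2073] 30.000121677294374 0.7266049699662256
```

View pics/a5.png

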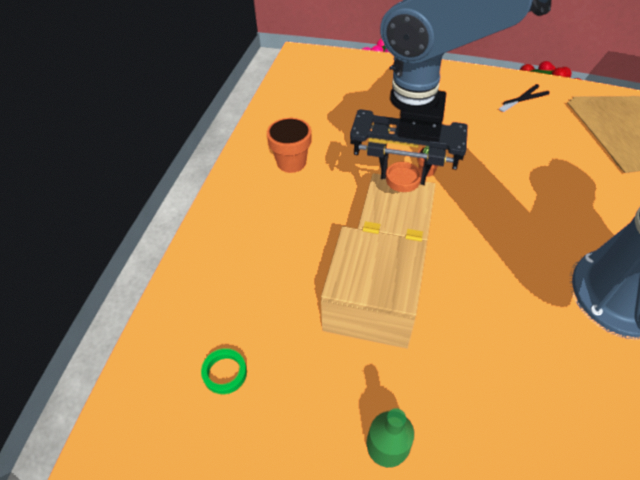

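The saucer hangs level in the gripper over the leaf at about (403,177). Lowering it.

>>> send_rows(plan=[[255,0,0.001,0.02,0],[255,0,0,0.02,0],[255,0,0,0.015,0],[255,0,0,0.008,0],[255,0,0,0.005,0],[255,0,0,0,0],[255,0,0,0,0],[255,0,0,0,0]])

```text
time_s: 14.78
position: [0.4829, -0.0261, 0.1402]
tcp_rot: [[0.0, 1.0, 0.002], [1.0, -0.0, -0.0], [-0.0, 0.002, -1.0]]
force: [-0.3, -0.5, -1.0]
opening: 0.732
grasp_force: 30.0
```

>>> send_rows(plan=[[255,0,0,0.0015,0],[255,0,0,0.001,0],[255,0,0,0,0],[255,0,0,0,0],[0,0,0,0,0],[0,0,0,0,0],[0,0,0,0,0],[0,0,0,0,0],[0,0,0,0,0],[0,0,0,0,0],[0,0,0,0,0],[0,0,0,0,0],[0,0,0,-0.015,0],[0,0,0,-0.03,0],[0,0,0,-0.03,0],[0,0,0,-0.03,0],[0,0,0,-0.03,0],[0,0,0,0,0]])

```text
time_s: 16.28
position: [0.4857, -0.0266, 0.2776]
tcp_rot: [[-0.0, 1.0, 0.012], [1.0, 0.0, -0.003], [-0.003, 0.012, -1.0]]
force: [1.3, 0.3, 0.0]
opening: 0.999
grasp_force: 0.0
```

>>> send_rows(plan=[[0,-0.0237,-0.005,0,0],[0,-0.0237,-0.005,0,0],[0,-0.0237,-0.005,0,0],[0,-0.0237,-0.005,0,0],[0,-0.0237,-0.005,0,0],[0,-0.0237,-0.005,0,0],[0,-0.0237,-0.005,0,0],[0,-0.0237,-0.005,0,0],[0,-0.0237,-0.005,0,0],[0,-0.0237,-0.005,0,0],[0,0,0,0,0],[0,0,0,0,0],[0,0,0,0,0]])

```text
time_s: 17.37
position: [0.4318, -0.2619, 0.2714]
tcp_rot: [[0.0, 1.0, -0.001], [1.0, -0.0, 0.002], [0.002, -0.001, -1.0]]
force: [0.2, -0.2, -0.4]
opening: 0.999
grasp_force: 0.0
```

Run:
```python
from h import *
q,V=see('side');p,W=see('top');s=read_state();print(s['position'])
cv2.imwrite('pics/a6.png',cv2.hconcat([p[200:350,300:500],q[120:270,300:500]]))
for X in(V,W):
    P=X.reshape(-1,3)
    Q=P[(P[:,0]>.42)&(P[:,0]<.545)&(P[:,1]<.03)&(P[:,1]>-.09)&(P[:,2]>.131)&(P[:,2]<.15)];print('saucer',len(Q),len(Q)and (cv2.minEnclosingCircle((Q[:,:2]*1000).astype(np.float32)),np.percentile(Q[:,2],95)))
    Q=P[(P[:,0]>.39)&(P[:,0]<.475)&(P[:,1]<-.22)&(P[:,1]>-.305)&(P[:,2]>.045)&(P[:,2]<.062)];print('pot',len(Q),len(Q)and cv2.minEnclosingCircle((Q[:,:2]*1000).astype(np.float32)))
```

```text
[ 0.4321 -0.2615  0.2717]
saucer 311 (((483.3063659667969, -24.308650970458984), 33.12677764892578), np.float64(0.1405955816943359))
pot 271 ((432.2959289550781, -263.3675537109375), 30.173141479492188)
saucer 221 (((483.4944763183594, -23.59302520751953), 31.901111602783203), np.float64(0.14101654792168383))
pot 422 ((432.83392333984375, -263.97760009765625), 29.79970932006836)
```

View pics/a6.png

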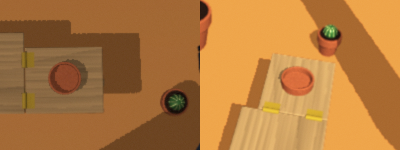

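The saucer sits flat on the leaf at (0.4834, -0.024). Now the pot.

>>> send_rows(plan=[[0,-0.002,0,0.03,0],[0,0,0,0.03,0],[0,0,0,0.03,0],[0,0,0,0.03,0],[0,0,0,0.03,0],[0,0,0,0.03,0],[0,0,0,0.022,0],[0,0,0,0.014,0],[0,0,0,0.008,0],[0,0,0,0,0],[0,0,0,0,0],[255,0,0,0,0],[255,0,0,0,0],[255,0,0,0,0],[255,0,0,0,0],[255,0,0,0,0],[255,0,0,0,0],[255,0,0,0,0],[255,0,0,0,0]])

```text
time_s: 19.05
position: [0.4323, -0.2649, 0.0485]
tcp_rot: [[0.0, 1.0, 0.0], [1.0, -0.0, -0.0], [-0.0, 0.0, -1.0]]
force: [-0.5, -0.4, 5.6]
opening: 0.658
grasp_force: 30.0
```

>>> send_rows(plan=[[255,0,0,-0.015,0],[255,0,0,-0.025,0],[255,0,0,-0.03,0],[255,0,0,-0.03,0],[255,0,0,-0.03,0],[255,0,0,-0.03,0],[255,0,0,-0.03,0],[255,0.0239,0.0051,0,0],[255,0.0239,0.0051,0,0],[255,0.0239,0.0051,0,0],[255,0.0239,0.0051,0,0],[255,0.0239,0.0051,0,0],[255,0.0239,0.0051,0,0],[255,0.0239,0.0051,0,0],[255,0.0239,0.0051,0,0],[255,0.0239,0.0051,0,0],[255,0.0239,0.0051,0,0],[255,0,0,0,0],[255,0,0,0,0],[255,0,0,0,0]])

```text
time_s: 20.72
position: [0.4828, -0.0258, 0.2376]
tcp_rot: [[-0.001, 1.0, -0.001], [1.0, 0.001, -0.0], [-0.0, -0.001, -1.0]]
force: [0.9, -0.0, -2.2]
opening: 0.656
grasp_force: 30.0
```

Run:
```python
from h import *
q,V=see('side');s=read_state();print(s['position'],s['grasp_force'],s['opening'])
cv2.imwrite('pics/a7.png',q[60:260,290:510].repeat(2,0).repeat(2,1))
```

```text
[ 0.4829 -0.0263  0.2377] 29.999631189275533 0.6599323791013417
```

View pics/a7.png

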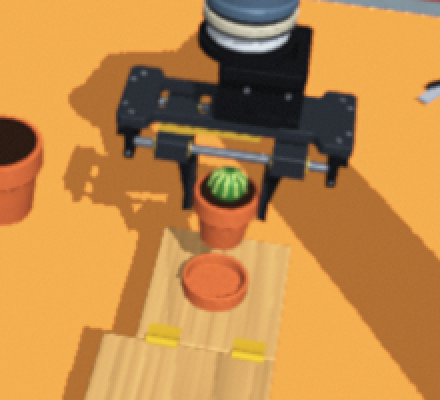

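The pot hangs upright over the saucer. Lowering it.

>>> send_rows(plan=[[255,0.001,0.0005,0.02,0],[255,0,0,0.018,0],[255,0,0,0.012,0],[255,0,0,0.007,0],[255,0,0,0.004,0],[255,0,0,0.0015,0],[255,0,0,0,0],[255,0,0,0,0],[255,0,0,0,0]])

```text
time_s: 21.52
position: [0.4842, -0.0249, 0.1762]
tcp_rot: [[0.0, 1.0, 0.002], [1.0, -0.0, -0.0], [-0.0, 0.002, -1.0]]
force: [-0.5, 0.1, -1.6]
opening: 0.659
grasp_force: 30.0
```

>>> send_rows(plan=[[255,0,0,0.0015,0],[255,0,0,0.001,0],[255,0,0,0,0],[255,0,0,0,0]])

```text
time_s: 21.85
position: [0.484, -0.0247, 0.1735]
tcp_rot: [[-0.0, 1.0, 0.001], [1.0, 0.0, -0.0], [-0.0, 0.001, -1.0]]
force: [-0.1, -0.2, 1.1]
opening: 0.655
grasp_force: 30.0
```

Contact is made, so I'll release and retreat upwards.

>>> send_rows(plan=[[0,0,0,0,0],[0,0,0,0,0],[0,0,0,0,0],[0,0,0,0,0],[0,0,0,0,0],[0,0,0,0,0],[0,0,0,0,0],[0,0,0,-0.015,0],[0,0,0,-0.025,0],[0,0,0,-0.03,0],[0,0,0,-0.03,0],[0,0,0,-0.03,0],[0,0,0,-0.03,0],[0,0,0,0,0],[0,0,0,0,0],[0,0,0,0,0]])

```text
time_s: 23.18
position: [0.483, -0.0245, 0.3324]
tcp_rot: [[0.0, 1.0, -0.001], [1.0, -0.0, 0.0], [0.0, -0.001, -1.0]]
force: [-0.1, 0.4, -1.0]
opening: 1.005
grasp_force: 0.0
```

Run:
```python
from h import *
q,V=see('side');s=read_state();print(s['position'],s['force'])
cv2.imwrite('pics/a8.png',q[60:260,290:510].repeat(2,0).repeat(2,1))
P=V.reshape(-1,3);m=(P[:,0]>.42)&(P[:,0]<.545)&(P[:,1]<.03)&(P[:,1]>-.09)
for a,b in((.131,.15),(.162,.186),(.19,.215)):
    Q=P[m&(P[:,2]>a)&(P[:,2]<b)];print(a,len(Q),len(Q)and (cv2.minEnclosingCircle((Q[:,:2]*1000).astype(np.float32)),Q[:,2].max()))
```

```text
[ 0.4827 -0.0245  0.3317] [-0.5927 -0.0904  0.2414]
0.131 309 (((482.6039733886719, -24.649049758911133), 32.86421585083008), np.float64(0.14989965071617484))
0.162 525 (((483.51837158203125, -23.802764892578125), 30.759416580200195), np.float64(0.18573641377052963))
0.19 202 (((484.0862121582031, -24.238637924194336), 16.856096267700195), np.float64(0.20589379846787592))
```

View pics/a8.png

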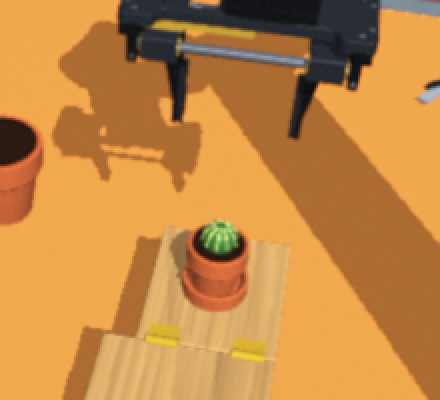

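The pot stands upright and centred in the saucer at about (217,265), and the gripper is clear.

```bash
python3 -c "
from rig import *
print(hand_in())"
```

```text
the job is handed in; nothing more can be done
None
```

The job is handed in: leg out at its stop, leaf level on it, saucer on the middle of the leaf, cactus upright in the saucer and the gripper clear at about 23 s; the verdict was not shown.

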